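# Seat a steel block on the check-weigh scale

## Task

Weigh the dark steel block: pick it up from the plywood board and set it down gently on the scale's small pan, lengthways and clear of the two low stops. Then slide it along until it presses on the end stop, and after that sideways until it presses on the side stop, leaning on each with a light push of about 10 N for half a second and never as much as 20 N, since the stops bend. Let go and leave the block there, lying square and centred on the pan with no edge overhanging; leave the other things on the bench where they are.

Things in the scene. Friction and masses are not known exactly. Their poses are not given: they have to be found in the camera images.
- block: Loose bar of dark steel, 100 (its x) x 50 (its y) x 20 mm high, 0.6 to 0.95 kg. Origin: centre of its underside; z up; half a turn makes no difference. It starts on the plywood board, turned by up to 0.6 rad from it. Slid on the pan it drags with 1 to 4 N, more if pressed down, which adds to the push felt at the tool. Grip it across its 50 mm width.
- rest: Fixed flat plywood board, 170 (x) x 120 (y) x 8 mm, on which the block starts. Origin: centre of its underside, at bench height. Its place may be left or right on the bench.
- scale: Fixed bench scale, grey housing 220 (x) x 180 (y) x 52 mm high with a black display panel on its -x side; the pan sits on a short neck above it. Origin: at bench height, 20 mm in -x from below the pan's centre. x points from the display towards the end stop, y towards the side stop. It may be left or right on the bench, turned by up to 0.35 rad.
- pan_top (a point): Centre of the pan's upper face, 70 mm above the bench, axes as the scale's. The pan is a fixed steel plate 120 (x) x 70 (y) x 6 mm, so it reaches 60 mm and 35 mm from here. Home against both stops, the block's centre is within 4 mm of here along x and y, whatever the stops' settings.
- end_stop: Stop at the pan's +x edge: fixed bracket with a rigid steel lip, 5 mm thick (x), 60 mm long (y), rising 6 mm above the pan. Origin: on the bracket, 62.5 mm in +x from pan_top, at the pan's upper face. The lip is screwed tight with its inner face anywhere from 46 to 54 mm in +x from pan_top, unlike each time and not measured: find it by feel. 20 N bends it.
- side_stop: Stop at the pan's +y edge: fixed bracket with a rigid steel lip, 85 mm long (x), 5 mm thick (y), rising 6 mm above the pan: keep gripping fingertips above it. Origin: on the bracket, 37.5 mm in +y from pan_top, at the pan's upper face. The lip's inner face is set anywhere from 21 to 29 mm in +y from pan_top, unlike each time and not measured: find it by feel. 20 N bends it.
- bin: Bystander: small open blue plastic bin of aluminium pins, 150 x 110 x 55 mm high, loose. Origin: centre of its underside.
- round: Bystander: short dark steel round, 52 mm across, 45 mm high, standing loose. Origin: centre of its underside.
- bush: Bystander: brass bush, 40 mm across, 30 mm high, standing loose. Origin: centre of its underside.
Things that resemble listed ones, but are neither listed nor needed, are in the scene too. What is meant by the block is not pink, and is the smaller of those in its own colour.

How it is judged:
By the outcome, as a careful person would: the job done as asked, in the order asked, and still so for the second after the job is handed in, with the robot touching nothing.
It also fails if it takes over 72 s, if anything falls off the work surface, if the arm or the gripper's body presses on something with over 40 N, if the wrist force passes 120 N, or if a joint passes its speed limit or range.

## Robot

A 7-joint arm with a two-finger parallel gripper is mounted at the origin on the work surface. World frame = base frame: x ahead of the robot, y to its left, z up, the work surface at z = 0. Lengths are in m, angles in rad, forces in N, time in s.
With the tool pointing down it reaches from about 0.375 to 0.925 m from the base axis. Payload 3.1 kg.
Tool frame: the origin (TCP) lies between the finger pads; the fingertips stand 19 mm ahead of it and the grasp point (between the pads) is the TCP; z points along the fingers, y is the line along which they close (so a half turn about z gives the same grasp; the last joint's range is limited). The gripper opens to 85 mm and grips with 20 to 120 N. Pads are 22 mm wide; open, the fingers measure 114 mm over their backs; the gripper's body (76 mm by 85 mm) begins 54 mm behind the grasp point. The pads swing forward as they close: fully open they stand 13 mm farther back than shut.
Start: joints at [-1.317, 0.383, 0.044, 1.598, -0.018, 1.161, -0.05], TCP at [0.224, 0.61, 0.25] pointing down, gripper open.
Joint ranges: [-2.61, 2.61], [-0.41, 2.15], [-1.48, 1.57], [0, 2.5], [-1.57, 4.71], [0.05, 1.97], [-2.85, 2.85]. Speed limits (rad/s): [2.79, 2.79, 3.14, 3.14, 3.14, 3.14, 3.14].

## Interface

Orientations are given as a unit quaternion [x, y, z, w].
In Python, from bench import move_ptp, movel, move_j, move_gripper, pause, inverse_kinematics, read_camera, camera_params, MotionError, sign_off, look_for, tip_of, read_time_s, read_qpos, read_joint_vel, read_effort, read_eef_pos, read_tcp_rot, read_ft_force, read_ft_torque, read_finger_gap, read_grasp_force gives the robot as it stands. Calls block until the motion is done:
- move_ptp(position, orientation): joint-space move of the TCP to a pose.
- movel(position, orientation=None, speed=0.15): straight line of the TCP; orientation=None keeps the orientation; speed is the mean speed in m/s.
- move_j(angles): joint-space move.
- move_gripper(opening, effort=None): finger opening in m; effort is the grip in N (None keeps the last); returns when the fingers have stopped.
- pause(seconds).
- inverse_kinematics(position, orientation): joint angles nearest the present ones, or None.
- read_camera(name): name is "side" or "top" or "wrist"; returns the picture (400x640x3 uint8, red, green, blue); there is no depth.
- camera_params(name): a dict with "K" (3x3 intrinsics, pixels), "camera_from_world" (4x4, takes a point from world to camera coordinates). Camera axes: x right, y down, z forward; pixel columns grow to the right and rows downward; lengths in m; the calibration is good to about 2 mm. A picture is of the moment at which its call begins: read the wrist's pose just before it. camera_params takes no time and is no camera call; for the wrist camera it gives the pose at the moment of the call.
A pose or a line that the arm cannot do raises MotionError and nothing moves.
- sign_off(): hands the job in; it is judged then, once.
Trained networks look in the newest picture that a camera, given by its name, has taken for a name from the list of things; names that differ only in an ending like _2 or _b are one class to them, and where a whole thing is asked for, a point or a joint stands for the part that bears it (a point fixed in the world has none). Each returns a list of dicts, best first, with "confidence" (0 to 1); they miss things now and then, are a little off and sometimes report something else, mostly with a low value. They report only what shows in the picture. A call takes as long as a camera call. They do not tell look-alikes from the thing itself.
- look_for(camera, name): "at" ([column, row] in pixels, amid what is visible of it).
- tip_of(camera, name): "at" ([column, row] in pixels: a listed point, or the origin of a listed thing).
Readings, each from a call of its own:
- read_time_s(): time.
- read_qpos(): joint angles.
- read_joint_vel(): joint speeds.
- read_effort(): joint torques, N m.
- read_eef_pos(): TCP position.
- read_tcp_rot(): TCP orientation.
- read_ft_force(): force on the tool from outside, world axes, zero at the start.
- read_ft_torque(): the same for the moment, N m.
- read_finger_gap(): finger opening in m.
- read_grasp_force(): force on a finger pad.
Only numpy, scipy, OpenCV 4.12 (cv2) and the standard library are available. Lean on these libraries where they do the work, as an engineer would, in place of code of your own. Each camera call takes 0.05 s, during which the arm holds its last target. There are 200 camera calls.

## Working session

There is one attempt and no reset: what is moved stays moved. The work goes in short steps, each a Python script; the robot and the scene stay as the last script left them, time stands still between calls to the robot, and variables do not carry over. Pictures are saved under pics/ and viewed, at most 10 in all, crops included, and the job is handed in when it is done.

```bash
mkdir -p pics; ls; python3 - <<'E'
from bench import *
import cv2
for c in ("top","side"):
    im=read_camera(c); cv2.imwrite(f"pics/{c}0.png",im[:,:,::-1])
    for n in ("block","rest","scale","pan_top","end_stop","side_stop","bin","round","bush"):
        f=tip_of if n in("pan_top","end_stop","side_stop","rest","scale") else look_for
        print(c,n,[(round(d["at"][0]),round(d["at"][1]),round(d["confidence"],2)) for d in f(c,n)[:4]])
    p=camera_params(c); print(p["K"],p["camera_from_world"])
print(read_time_s(),read_tcp_rot())
E
```

```text
pics
top block [(384, 303, 0.81), (469, 191, 0.79), (397, 214, 0.75)]
top rest [(395, 206, 0.6)]
top scale [(168, 207, 0.98)]
top pan_top [(154, 198, 0.88)]
top end_stop [(139, 203, 0.68), (152, 170, 0.5)]
top side_stop [(137, 203, 0.73), (396, 205, 0.59)]
top bin [(276, 109, 0.84)]
top round [(275, 197, 0.81)]
top bush [(283, 264, 0.67)]
[[375.38575026   0.         314.47849765]
 [  0.         375.38575026 201.78031223]
 [  0.           0.           1.        ]] [[-0.00372225 -0.99980383  0.01945364 -0.07516592]
 [-0.99436538  0.00163962 -0.1059944   0.59609874]
 [ 0.10594171 -0.01973856 -0.99417641  0.80146986]
 [ 0.          0.          0.          1.        ]]
side block [(326, 142, 0.93), (408, 193, 0.73), (335, 173, 0.61)]
side rest [(328, 174, 0.8)]
side scale [(281, 351, 0.95)]
side pan_top [(208, 238, 0.65), (262, 326, 0.64), (364, 248, 0.52)]
side end_stop [(224, 327, 0.84)]
side side_stop [(261, 349, 0.92)]
side bin [(208, 226, 0.94)]
side round [(300, 238, 0.69)]
side bush [(365, 243, 0.66)]
[[380.00764465   0.         321.78503204]
 [  0.         380.00764465 203.5809147 ]
 [  0.           0.           1.        ]] [[-0.98359218 -0.18016013  0.00942109  0.54604855]
 [-0.11860749  0.60642796 -0.78624258  0.15706722]
 [ 0.13593635 -0.77445946 -0.61784614  0.74562221]
 [ 0.          0.          0.          1.        ]]
1.0 [ 1.74964422e-01  9.84574756e-01  2.12641655e-05 -1.21122616e-05]
```

View pics/top0.png

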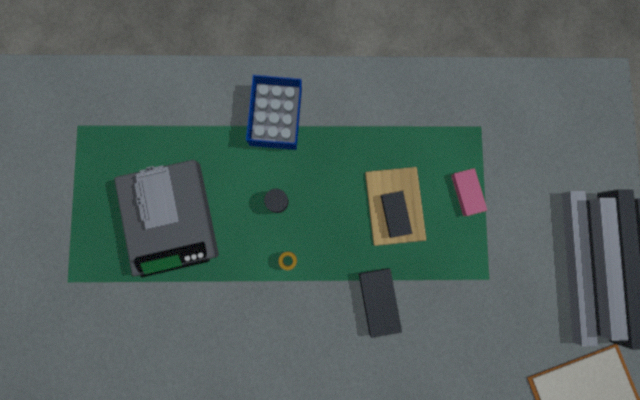

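View pics/side0.png

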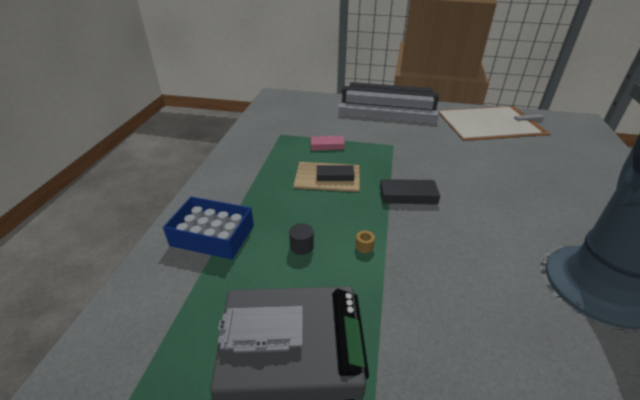

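The top view shows the scale at the left: display near (170,258), end stop towards the top of the picture, side stop on the left. The block is on the board at (397,214). The larger dark bar at (380,302) and the pink one at (470,192) are look-alikes. Next, a wrist view of the scale from above.

```bash
cat > h.py <<'E'
from bench import *
import numpy as np, cv2
from scipy.spatial.transform import Rotation as R
def ray(P,uv,z):
    K=np.array(P["K"]);T=np.array(P["camera_from_world"])
    d=T[:3,:3].T@np.linalg.inv(K)@np.array([uv[0],uv[1],1.]); c=-T[:3,:3].T@T[:3,3]
    return (c+d*(z-c[2])/d[2])
def proj(P,X):
    K=np.array(P["K"]);T=np.array(P["camera_from_world"])
    p=K@(T[:3,:3]@np.array(X)+T[:3,3]); return p[:2]/p[2]
def down(yaw): # tool z down, tool x along world yaw
    c,s=np.cos(yaw),np.sin(yaw)
    return R.from_matrix(np.array([[c,s,0],[s,-c,0],[0,0,-1]])).as_quat()
def wrist(name):
    P=camera_params("wrist"); im=read_camera("wrist"); cv2.imwrite(f"pics/{name}.png",im[:,:,::-1]); np.save(f"pics/{name}.npy",P,allow_pickle=True)
    return P,im
E
python3 - <<'E'
from h import *
P=camera_params("top")
s=[ray(P,p,.052) for p in((116,178),(197,161),(215,257),(135,274))]
b=[ray(P,p,.028) for p in((382,193),(403,190),(412,233),(390,237))]
for q in s+b: print(q.round(3))
print("pan",ray(P,(154,198),.07),"block",np.mean(b,0))
W=camera_params("wrist"); T=np.array(W["camera_from_world"]); print(W["K"], -T[:3,:3].T@T[:3,3], T[2,:3],T[0,:3], R.from_quat(read_tcp_rot()).as_matrix())
for v in((0.55,.33,.35),(.47,-.27,.25)):
  for y in(0,.2,-.2,np.pi): print(v,y,inverse_kinematics(v,down(y)))
E
```

```text
[0.646 0.352 0.052]
[0.684 0.18  0.052]
[0.476 0.135 0.052]
[0.441 0.302 0.052]
[ 0.616 -0.229  0.028]
[ 0.623 -0.276  0.028]
[ 0.526 -0.294  0.028]
[ 0.517 -0.244  0.028]
pan [0.60045074 0.26187679 0.07      ] block [ 0.57057044 -0.2606941   0.028     ]
[[311.63480212   0.         316.90576555]
 [  0.         311.63480212 201.40402543]
 [  0.           0.           1.        ]] [0.14385891 0.63955394 0.37452794] [ 0.3080247  -0.11346086 -0.94458849] [ 3.45620066e-01  9.38374536e-01 -9.80567435e-06] [[-9.38774902e-01  3.44531107e-01 -1.64099091e-05]
 [ 3.44531106e-01  9.38774901e-01  4.61107507e-05]
 [ 3.12917988e-05  3.76338913e-05 -9.99999999e-01]]
(0.55, 0.33, 0.35) 0 [-1.10120226  0.34288352  0.64429355  1.52182062 -0.20863187  1.34654683
 -2.00920622]
(0.55, 0.33, 0.35) 0.2 [-1.08206619  0.3386048   0.61796528  1.52093576 -0.19874835  1.34550237
 -1.81726232]
(0.55, 0.33, 0.35) -0.2 [-1.11978325  0.3473726   0.67009801  1.52266938 -0.21853682  1.34767903
 -2.20113159]
(0.55, 0.33, 0.35) 3.141592653589793 [-0.77423647  0.3035344   0.21494561  1.50549516 -0.06554181  1.33962011
  1.01699727]
(0.47, -0.27, 0.25) 0 [-0.41722834  0.27033308  1.0045115   1.89399647 -0.25394965  1.11305447
 -0.88618758]
(0.47, -0.27, 0.25) 0.2 [-0.35960796  0.24886515  0.92884465  1.89229656 -0.22225456  1.10830831
 -0.71613972]
(0.47, -0.27, 0.25) -0.2 [-0.35960796  0.24886515  0.92884465  1.89229656 -0.22225456  1.10830831
 -1.11613972]
(0.47, -0.27, 0.25) 3.141592653589793 [ 0.60120478  0.18909122 -0.1737236   1.85133101  0.03638666  1.10421681
  1.98494   ]
```

```bash
python3 - <<'E'
from h import *
y=np.pi+.22-2*np.pi
move_ptp([.585,.255,.24],down(y))
P,im=wrist("pan1")
for n in("pan_top","end_stop","side_stop","scale"):
    print(n,[(np.round(d["at"]),ray(P,d["at"],0 if n=="scale" else .07).round(4),round(d["confidence"],2)) for d in tip_of("wrist",n)[:3]])
move_ptp([.57,-.261,.24],down(y-.05))
P,im=wrist("blk1")
print([(np.round(d["at"]),ray(P,d["at"],.02).round(4),round(d["confidence"],2)) for d in look_for("wrist","block")[:3]])
print(read_time_s(),read_qpos())
a=cv2.imread("pics/pan1.png");b=cv2.imread("pics/blk1.png")
E
```

```text
pan_top [(array([312., 202.]), array([0.6023, 0.2562, 0.07  ]), 0.81)]
end_stop [(array([311., 255.]), array([0.6606, 0.2681, 0.07  ]), 0.87)]
side_stop []
scale [(array([313., 166.]), array([0.5817, 0.2522, 0.    ]), 0.62)]
[(array([159., 184.]), array([ 0.6149, -0.4342,  0.02  ]), 0.89), (array([314., 170.]), array([ 0.5686, -0.2627,  0.02  ]), 0.78), (array([388.,  31.]), array([ 0.4183, -0.214 ,  0.02  ]), 0.71)]
5.0583 [-0.08288221  0.38590961  0.5604558   1.68797855 -0.22373889  1.13223102
  2.28423108]
```

View pics/pan1.png

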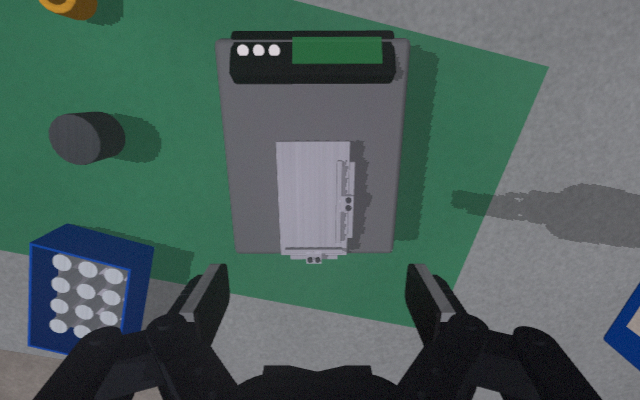

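View pics/blk1.png

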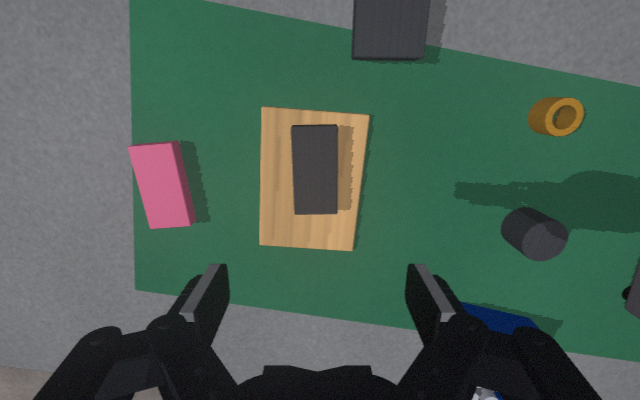

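The first picture shows the pan with corners near (276,142), (350,142) and (281,254), and the stops on its right and bottom. The second shows the block on the board with corners at about (292,125), (337,125), (337,213) and (296,214), and the look-alikes elsewhere.

```bash
python3 - <<'E'
from h import *
P=np.load("pics/pan1.npy",allow_pickle=True).item()
A,B,C=[ray(P,p,.07) for p in((276,142),(350,142),(281,254))]
ex=C-A;ey=B-A;print("pan",A,B,C,np.linalg.norm(ex),np.linalg.norm(ey),np.arctan2(ex[1],ex[0]),np.arctan2(-ey[0],ey[1]),"ctr",(B+C)/2)
for p in((311,262),):print("end bracket",ray(P,p,.07))
H=[ray(P,p,.052) for p in((217,40),(409,40),(393,252),(235,252))];print("housing",[np.arctan2(*(H[j]-H[i])[[1,0]]) for i,j in((0,3),(1,2))],np.mean(H,0),[np.linalg.norm(H[i]-H[i-1]) for i in range(4)])
P=np.load("pics/blk1.npy",allow_pickle=True).item(); im=cv2.imread("pics/blk1.png")
m=np.zeros(im.shape[:2],np.uint8); m[112:246,266:362]=(im[112:246,266:362].max(2)<70)
n,l,s,_=cv2.connectedComponentsWithStats(m); k=1+np.argmax(s[1:,4]); print(s[k])
c=cv2.findContours((l==k).astype(np.uint8),0,2)[0][0][:,0,:].astype(float)
w=np.array([ray(P,p,.028)[:2] for p in c]); r=cv2.minAreaRect((w*1000).astype(np.float32)); print(r)
q=[ray(P,p,.028) for p in((292,126),(337,126),(337,213.5),(296,214))];print(np.round(q,4))
E
```

```text
pan [0.55159152 0.2105933  0.07      ] [0.53637409 0.27826556 0.07      ] [0.6666965  0.23672337 0.07      ] 0.11803363243710874 0.06936213421293096 0.22322747409779858 0.22119023770416954 ctr [0.6015353  0.25749447 0.07      ]
end bracket [0.66913927 0.269851   0.07      ]
housing [np.float64(0.21080539585564306), np.float64(0.2341192643347917)] [0.56196265 0.24878741 0.052     ] [np.float64(0.21373098625099285), np.float64(0.1725836783442256), np.float64(0.2138377260301131), np.float64(0.17756784203049186)]
[292 125  46  48 740]
((543.6538696289062, -266.04168701171875), (50.69388961791992, 47.93632125854492), 9.541650772094727)
[[ 0.5238 -0.2933  0.028 ]
 [ 0.5157 -0.2466  0.028 ]
 [ 0.6128 -0.2276  0.028 ]
 [ 0.6215 -0.2743  0.028 ]]
```

```bash
cat >> h.py <<'E'
def ft(n=4,dt=.02):
    a=[]
    for _ in range(n): a.append(read_ft_force()); pause(dt)
    return np.mean(a,0)
PI=np.pi
YB=.188-PI; YP=.222-PI
PAN=np.array([.602,.257])
EX=np.array([np.cos(.222),np.sin(.222)]); EY=np.array([-EX[1],EX[0]])
E
python3 - <<'E'
from h import *
move_ptp([.568,-.2605,.09],down(YB))
movel([.568,-.2605,.034],speed=.06)
print(ft(),read_eef_pos())
move_gripper(0.04,60)
print(read_finger_gap(),read_grasp_force(),ft())
movel([.568,-.2605,.10],speed=.08)
pause(.2);print(read_finger_gap(),ft(),read_ft_torque(),read_time_s())
P,im=wrist("held")
E
```

```text
[ 0.34456864 -0.11303159  0.49032943] [ 0.56844228 -0.26077835  0.03454572]
0.04814025046651704 64.80735182762146 [-0.57077062  0.16189265  4.31179103]
0.04807438775497795 [ 0.23490475 -0.15896745 -7.52362089] [ 0.02622939  0.06174665 -0.00448049] 8.6
```

View pics/held.png

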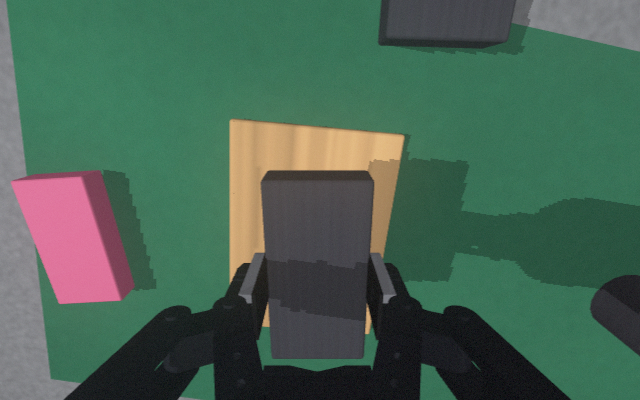

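The block is held square: corners at about (262,176), (374,176), (364,357) and (272,357), symmetric about column 318. Next I compute its offset along the tool, carry it over and set it down.

```bash
python3 - <<'E'
from h import *
P=np.load("pics/held.npy",allow_pickle=True).item(); t=read_eef_pos()
q=np.array([ray(P,p,t[2]-.006) for p in((263,176),(373,176),(364,357),(272,357))]); Rt=R.from_quat(read_tcp_rot()).as_matrix()
print(((q-t)@Rt).round(4)); o=((q-t)@Rt).mean(0); print(o,t)
np.save("off.npy",o[:2])
c=PAN-.008*EX-.0075*EY
# tool x = -EX, tool y = +EY? use matrix
Rp=R.from_quat(down(YP)).as_matrix(); g=c-(Rp[:,0]*o[0])[:2]
print("goal tcp",g,Rp[:,0],Rp[:,1])
movel([t[0],t[1],.2],speed=.2)
move_ptp([*g,.2],down(YP))
movel([*g,.106],speed=.1)
pause(.2); f0=ft(); print("carry",f0,read_eef_pos(),read_time_s())
wrist("above")
np.save("g.npy",g)
E
```

```text
[[ 0.0517 -0.0228  0.006 ]
 [ 0.0517  0.0244  0.006 ]
 [-0.0479  0.0254  0.006 ]
 [-0.0478 -0.0238  0.006 ]]
[0.00192468 0.00080056 0.00600157] [ 0.56775856 -0.26042618  0.09953608]
goal tcp [0.59772513 0.24834639] [-0.97545904 -0.22018098 -0.        ] [-0.22018098  0.97545904  0.        ]
carry [-0.0699633  -0.18820103 -7.09452122] [0.59811616 0.24854488 0.10670643] 12.5083
```

View pics/above.png

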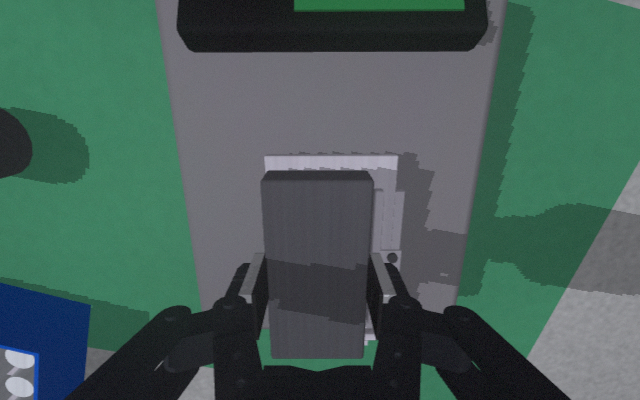

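The block is above the pan and in line with it. The pan's rear corners are at (265,156) and (397,156), with the side stop lip at about column 378. I check the clearance, then lower onto contact.

```bash
python3 - <<'E'
from h import *
P=np.load("pics/above.npy",allow_pickle=True).item(); t=read_eef_pos(); Rt=R.from_quat(read_tcp_rot()).as_matrix()
for p in((265,156),(397,156)): print(((ray(P,p,.07)-t)@Rt).round(4), ray(P,p,.07))
print("lip inner",((ray(P,(377,200),.076)-t)@Rt).round(4))
E
```

```text
[ 0.0542 -0.0267  0.0365] [0.55102446 0.2105002  0.07      ]
[0.0541 0.042  0.0365] [0.53598192 0.27750646 0.07      ]
lip inner [0.032  0.0319 0.0305]
```

```bash
python3 - <<'E'
from h import *
g=np.load("g.npy"); f0=ft(6); z=.102
movel([*g,z],speed=.03)
while z>.092:
    z-=.0005; movel([*g,z],speed=.01); f=ft(2)
    if f[2]-f0[2]>4: break
print(z,f-f0,read_eef_pos(),read_ft_torque())
pause(.2); print(ft(4)-f0, read_time_s())
np.save("st.npy",[z,*f0])
E
```

```text
0.09599999999999999 [-3.24356731 -0.46550879  7.69037818] [0.59814522 0.24844202 0.09687147] [-0.34691474  0.47468988 -0.00395973]
[-2.83095816 -0.61882254 10.98616617] 16.6083
```

```bash
cat >> h.py <<'E'
def slide(g,z,d,log,fine=.0002,maxd=.016,target=10.,floor=None):
    """step g along d until push beyond drag reaches target; returns g, drag"""
    s=0; hist=[]; drag=None
    while s<maxd:
        st=.0004 if drag is None or hist[-1]-drag<2.0 else fine
        s+=st; movel([*(g+s*d),z],speed=.01); pause(.06)
        f=ft(3,.01); p=-f[:2]@d; hist.append(p); log.append((round(s*1e3,1),round(p,1),round(f[2],1)))
        if s>.0018 : drag=np.median(hist[3:-2]) if drag is None or p-drag<2 else drag
        if drag is not None and p-drag>target-1.5: break
        if p>16: break
    return g+s*d,drag
E
python3 - <<'E'
from h import *
g=np.load("g.npy"); st=np.load("st.npy"); z=st[0]+.00025
movel([*g,z],speed=.01); pause(.3); print(ft()-st[1:])
log=[]
g,drag=slide(g,z,EX,log)
print(log,drag)
for _ in range(7):
    pause(.1); f=ft(2,.01); print((-f[:2]@EX).round(2),end=" ")
print(read_eef_pos(),read_time_s()); np.save("g.npy",g); np.save("z.npy",[z,drag])
E
```

```text
[-3.00670571 -0.95111408 13.40230871]
[(0.4, np.float64(3.9), np.float64(6.2)), (0.8, np.float64(4.0), np.float64(5.9)), (1.2, np.float64(3.7), np.float64(5.5)), (1.6, np.float64(4.4), np.float64(5.8)), (2.0, np.float64(3.5), np.float64(6.0)), (2.2, np.float64(4.0), np.float64(6.0)), (2.4, np.float64(4.1), np.float64(5.8)), (2.6, np.float64(3.9), np.float64(5.9)), (2.8, np.float64(3.8), np.float64(5.7)), (3.0, np.float64(4.4), np.float64(6.3)), (3.2, np.float64(4.2), np.float64(6.1)), (3.4, np.float64(3.6), np.float64(6.2)), (3.6, np.float64(3.7), np.float64(5.3)), (3.8, np.float64(4.3), np.float64(5.9)), (4.0, np.float64(4.5), np.float64(5.7)), (4.2, np.float64(3.9), np.float64(5.8)), (4.4, np.float64(3.5), np.float64(5.8)), (4.6, np.float64(4.5), np.float64(5.8)), (4.8, np.float64(3.9), np.float64(5.9)), (5.0, np.float64(3.9), np.float64(5.5)), (5.2, np.float64(4.1), np.float64(6.3)), (5.4, np.float64(4.1), np.float64(6.3)), (5.6, np.float64(4.6), np.float64(7.2)), (5.8, np.float64(6.0), np.float64(6.8)), (6.0, np.float64(6.3), np.float64(8.1)), (6.2, np.float64(5.9), np.float64(8.
[... 420 characters left out ...]
 (8.4, np.float64(10.5), np.float64(12.4)), (8.6, np.float64(11.0), np.float64(12.9)), (8.8, np.float64(11.7), np.float64(12.8)), (9.0, np.float64(11.7), np.float64(13.4)), (9.2, np.float64(12.2), np.float64(13.6)), (9.4, np.float64(12.7), np.float64(14.2)), (9.6, np.float64(13.7), np.float64(14.1)), (9.8, np.float64(13.2), np.float64(14.7)), (10.0, np.float64(13.5), np.float64(14.8)), (10.2, np.float64(14.7), np.float64(15.6)), (10.4, np.float64(15.0), np.float64(16.2)), (10.6, np.float64(15.4), np.float64(16.0)), (10.8, np.float64(15.7), np.float64(16.0)), (11.0, np.float64(16.3), np.float64(16.3))] nan
  return _methods._mean(a, axis=axis, dtype=dtype,
  ret = ret.dtype.type(ret / rcount)
```

```bash
python3 - <<'E'
from h import *
g=np.load("g.npy"); z=np.load("z.npy")[0]
g=g-.0058*EX; movel([*g,z],speed=.03); pause(.15); f=ft(); print("x felt",-f[:2]@EX,f,read_eef_pos())
while f[2]>1.5 and z<.0985:
    z+=.0005; movel([*g,z],speed=.02); pause(.06); f=ft(3,.01)
print("z",z,f,-f[:2]@EX,read_eef_pos())
log=[];h=[];s=0;drag=None
while s<.02:
    s+=.0006; movel([*(g+s*EY),z],speed=.02); pause(.04); f=ft(3,.01); p=-f[:2]@EY; h.append(p)
    log.append((round(s*1e3,1),round(float(p),1),round(float(f[2]),1),round(float(-f[:2]@EX),1)))
    if s>.0034: drag=np.median(h[3:6])
    if p>(12.5 if drag is None else min(drag+9.5,15)): break
print(log,drag)
for _ in range(7):
    pause(.08); f=ft(2,.01); print((-f[:2]@EY).round(2),end=" ")
print(read_eef_pos(),read_ft_torque(),read_time_s()); np.save("g.npy",g+s*EY); np.save("z.npy",[z,drag,s])
E
```

```text
x felt 4.755963370160164 [-4.54631235 -1.4588994   6.82231138] [0.6027451  0.24967017 0.09683496]
z 0.09724999999999999 [-2.3824437  -0.35062088  1.31585123] 2.401176293756179 [0.60274436 0.24962543 0.0968864 ]
[(0.6, 0.4, -0.4, 1.2), (1.2, 1.9, -1.3, 0.8), (1.8, 1.7, -3.2, 0.3), (2.4, 0.1, -5.7, -0.4), (3.0, -0.2, -6.9, -0.5), (3.6, -0.0, -6.9, -0.3), (4.2, 0.1, -7.7, -0.3), (4.8, 0.1, -7.7, 0.3), (5.4, 0.5, -7.6, 0.5), (6.0, 1.8, -7.3, 0.2), (6.6, 3.8, -6.9, 0.7), (7.2, 5.4, -7.0, 0.4), (7.8, 5.8, -6.9, 0.6), (8.4, 6.3, -6.3, 0.9), (9.0, 7.1, -6.8, 1.1), (9.6, 7.5, -6.1, 0.7), (10.2, 8.8, -5.6, 1.1), (10.8, 8.8, -5.5, 1.0), (11.4, 9.1, -5.6, 1.3), (12.0, 10.1, -5.2, 1.3)] -0.01400307420685634
9.86 9.0 9.5 9.74 10.04 9.82 9.81 [0.6014687  0.25499607 0.09728973] [-2.21589937 -0.20373124  0.20981535] 42.9667
```

The block rode up slightly during the sideways slide: the wrist was carrying its full weight. I'll lower it fully, then repeat the light end press and the light side press with it resting on the pan.

```bash
cat >> h.py <<'E'
def press(g,z,d,target,step,maxn=16):
    for i in range(maxn):
        f=ft(2,.01); p=-f[:2]@d
        if p>target: break
        g=g+step*d; movel([*g,z],speed=.03); pause(.05)
    h=[]
    for _ in range(6): pause(.09); h.append(round(float(-ft(2,.005)[:2]@d),1))
    print("press",i,p,h,read_eef_pos().round(5)); return g
def relax(g,z,d,target,step,maxn=12):
    for i in range(maxn):
        f=ft(2,.01); p=-f[:2]@d
        if p<target: break
        g=g-step*d; movel([*g,z],speed=.03); pause(.05)
    print("relax",i,p,f.round(1)); return g
E
python3 - <<'E'
from h import *
g=np.load("g.npy"); z=np.load("z.npy")[0]
g=relax(g,z,EY,4,.001)
for i in range(8):
    f=ft(2,.01)
    if f[2]>.5: break
    z-=.0003; movel([*g,z],speed=.02); pause(.1)
print("z",z,f,read_eef_pos(),read_time_s())
g=press(g,z,EX,11.5,.0008)
g=relax(g,z,EX,4,.001)
g=press(g,z,EY,10.5,.0008)
print(ft(),read_ft_torque(),read_time_s()); np.save("g.npy",g); np.save("z.npy",[z])
E
```

```text
relax 7 3.6331304964717432 [ 0.4 -3.6 -8. ]
z 0.09635 [-4.08045611 -4.10220397  0.66421358] [0.60159434 0.25466521 0.09688702] 46.3167
press 5 12.769491766125121 [12.3, 12.2, 12.9, 12.6, 12.6, 12.3] [0.60178 0.25473 0.09683]
relax 5 1.5461769842086839 [-1.1 -2.   0.8]
press 8 10.747161273003774 [9.5, 9.5, 10.1, 10.2, 9.6, 9.3] [0.60143 0.25497 0.09697]
[  1.30193126 -10.07204869   3.48133708] [-1.99902845 -0.33420846  0.35281121] 53.4333
```

```bash
python3 - <<'E'
from h import *
g=np.load("g.npy"); z=np.load("z.npy")[0]
g=press(g,z,EY,11.7,.0006,5)
g=relax(g,z,EY,2.5,.0012)
f=ft(); print(f)
move_gripper(.07); print(read_finger_gap(),ft(2))
t=read_eef_pos(); movel([*g,.2],speed=.12)
P,im=wrist("fin"); print(read_time_s(),ft(2))
E
```

```text
press 3 12.174403252420102 [11.7, 12.4, 12.0, 12.0, 11.9, 12.2] [0.60139 0.25501 0.09699]
relax 8 0.9422852324312877 [ 2.8 -0.3  3.6]
[2.87803628 0.50457971 3.45779836]
0.06994023603913725 [ 0.24934689 -0.21074105  0.04369767]
59.1083 [-0.46907837 -0.6014349  -0.2494203 ]
```

View pics/fin.png

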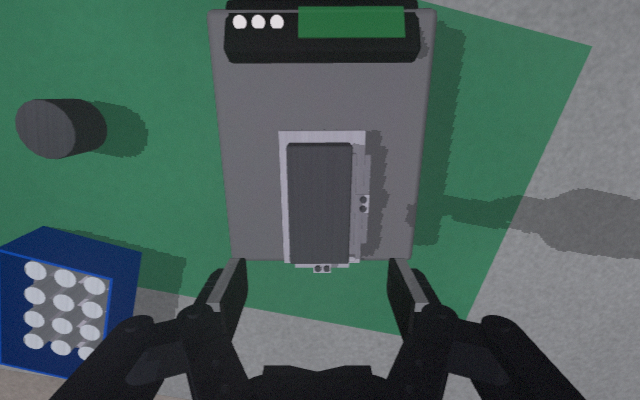

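The block lies square on the pan, apparently against both lips. I zoom in to check the contact.

```bash
python3 - <<'E'
import cv2
a=cv2.imread("pics/fin.png")[125:280,260:385]; cv2.imwrite("pics/finz.png",cv2.convertScaleAbs(cv2.resize(a,None,fx=3.8,fy=3.8,interpolation=2),alpha=1.4))
E
```

```text
(no output)
```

View pics/finz.png

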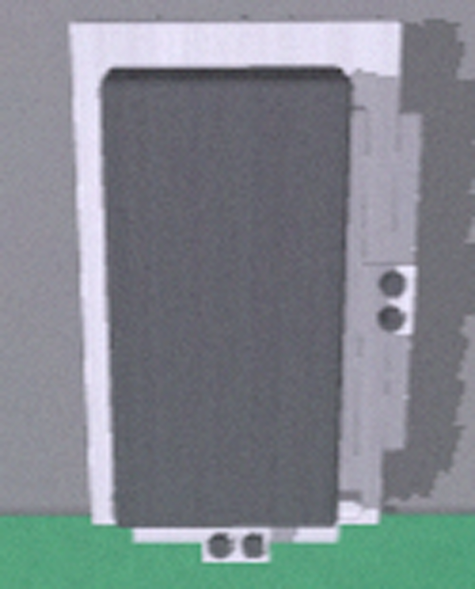

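The crop shows the block square on the pan and tight to both lips, with no edge overhanging.

```bash
python3 -c "
from bench import *
print(read_time_s(),sign_off())"
```

```text
the job is handed in; nothing more can be done
59.1417 None
```

The job is handed in at 59.1 s: the block lies square on the pan against both stops, each leaned on at about 10 N (felt force at most about 17 N, drag included), but it rode up a few tenths of a millimetre in the first sideways slide, so I lowered it and repeated the end press, then the side press.

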